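# Shut the cement tin and the loose dye bottle

## Task

Close up the cobbler's bench: swing the strapped cap of the wide cement tin over onto its neck and then screw it fully home, clockwise until it stops. One of the two twin brown bottles has its cap standing proud, only started on its thread: screw that one fully home too. Leave the other bottle's cap tight, and leave everything else on the bench standing where it is.

Things in the scene. Friction and masses are not known exactly. Their poses are not given: they have to be found in the camera images.
- tin: wide squat aluminium cement tin, fixed to the bench, body 76 mm diameter, shoulder at z 58 to 64 mm, neck 36 mm diameter up to z 80 mm. Origin: centre of its underside; z up; its x axis points from the neck towards the strap's hinge pin
- strap_pin (a point): middle of the strap's hinge pin, on the tin's shoulder: 36 mm along the tin's x from its axis, 66.5 mm above its underside; the pin runs along the tin's y
- strap (a joint): angle in rad of the flat 3 mm steel strap that carries the tin's cap about its pin: 0 = lying level with the cap square over the neck (hard stop), growing as it swings up and over towards the tin's +x, at most 2.0; starts at 1.4 to 1.9, the cap's top then facing away from the tin. Stiff: stays where it is left, about 1.5 N at the cap moves it
- tincap (a joint): the tin's black screw cap, turning in the strap, 50 mm diameter, 22 mm tall, ribbed. Rad: 0 = just started on the thread, 2.6 = home at a hard stop; grows clockwise from above, sinking 3 mm per rad. Turns at 0.12 N m, stays where left, is not turned by pressing. With the strap at 0 its underside is 69.2 mm above the bench when home, 77 mm when just started
- tincap_top (a point): centre of the top face of the tin's cap; z points out of the top, along the cap's axis. Seen from the hinge pin with the strap at 0 and the cap just started: 36 mm towards the neck and 32.5 mm up
- bottle_b: brown glass bottle with a paper label, fixed to the bench, body 60 mm diameter, shoulder at z 85 to 95 mm: the one whose cap stands proud. Origin: centre of its underside; z up
- bottle_c: its identical twin, fixed, with its cap fully home. Origin: centre of its underside; z up
- cap_b (a joint): the proud black cap of bottle_b, 36 mm diameter, starting at 0.2 to 1.2, 22 mm tall, ribbed. Rad: 0 = just started on the thread, 2.6 = home at a hard stop; grows clockwise from above, sinking 3 mm per rad. Turns at 0.12 N m, stays where left, is not turned by pressing. Its underside is 97.2 mm above the bench when home, 105 mm at 0
- cap_b_top (a point): centre of the top face of bottle_b's cap; z up, x and y turn with the cap
- cap_c (a joint): the same cap on bottle_c; already home; to be left tight
- cap_c_top (a point): centre of the top face of bottle_c's cap (119 mm above the bench)
- spray: loose aluminium bottle close beside the tin, 40 mm diameter, 130 mm tall. Origin: centre of its underside; z up
- flask1: loose white flask close beside bottle_b, 36 mm diameter, narrow above z 100 mm, 145 mm tall. Origin: centre of its underside; z up
- flask2: loose grey flask close beside bottle_b on its other side, 36 mm diameter, 145 mm tall. Origin: centre of its underside; z up
- flask3: loose white flask close beside bottle_c, 36 mm diameter, narrow above z 100 mm, 145 mm tall. Origin: centre of its underside; z up
- polish: loose flat steel polish tin, 72 mm diameter, 24 mm high. Origin: centre of its underside
- brush: loose shoe brush lying bristles down, 120 x 42 x 36 mm. Origin: centre of its underside
- heelblock: loose block of rubber and cork, 75 x 60 x 40 mm. Origin: centre of its underside
Not all that is in view belongs to the job. What is shaped like the brush but green or yellow is not meant.

How it is judged:
On the way:
1. the tin's cap is swung down over the neck (strap within 0.12 rad of level) before it is screwed (turned less than 1 rad) (value of joint strap below 0.12 rad and value of joint tincap below 1 rad), for 0.1 s.
At the end, for the whole second after the job is handed in: the strap lies within 0.08 rad of level; the tin's cap and both bottle caps are screwed home (each above 2.4 of 2.6 rad); each of the seven loose things stands upright (within 0.2 rad) within 25 mm of where it started (value of joint strap below 0.08 rad and value of joint each of tincap, cap_b, cap_c above 2.4 rad and distance of each of spray, flask1, flask2, flask3, polish, brush, heelblock from where it was at the start of the episode below 0.025 m and angle between each of spray, flask1, flask2, flask3, polish, brush, heelblock's own z axis and vertical below 0.2 rad); the robot touches nothing.
It fails at once if the tight cap of bottle_c is loosened below 2.3 rad (value of joint cap_c below 2.3 rad).
It fails at once if a bottle or flask is knocked over (tilted more than 0.6 rad) (angle between any of spray, flask1, flask2, flask3's own z axis and vertical above 0.6 rad).
It also fails if it takes over 72 s, if anything falls off the work surface, if the arm or the gripper's body presses on something with over 40 N, if the wrist force passes 120 N, or if a joint passes its speed limit or range.

## Robot

A 6-joint arm with a two-finger parallel gripper is mounted at the origin on the work surface. World frame = base frame: x ahead of the robot, y to its left, z up, the work surface at z = 0. Lengths are in m, angles in rad, forces in N, time in s.
With the tool pointing down it reaches from about 0.375 to 0.9 m from the base axis. Payload 3.1 kg.
Tool frame: the origin (TCP) lies midway between the tips of the shut fingers; the grasp point (between the pads) lies 19 mm behind it (manip.pinch_z is the distance from the TCP to the grasp point, in m); z points along the fingers, y is the line along which they close (so a half turn about z gives the same grasp; the last joint's range is limited). The gripper opens to 85 mm and grips with 20 to 120 N. Pads are 22 mm wide; open, the fingers measure 114 mm over their backs; the gripper's body (76 mm by 85 mm) begins 54 mm behind the grasp point. The pads swing forward as they close: fully open they stand 13 mm farther back than shut.
Start: joints at [-1.329, 0.527, 1.433, -0, 1.181, -0.178], TCP at [0.255, -0.571, 0.231] pointing down, gripper open.
Joint ranges: [-3.08, 3.08], [-0.75, 2.2], [0.22, 2.44], [-1.43, 4.57], [0, 2.65], [-2.85, 2.85]. Speed limits (rad/s): [2.79, 2.79, 3.14, 3.14, 3.14, 3.14].

## Interface

Orientations are given as a unit quaternion [x, y, z, w].
In Python, from station import manip, viewer, ticket gives the robot as it stands.
- The arm moves only by the shell command python3 -m creep 'ROWS' [FORCE]. ROWS is JSON, a list of rows, each an object with "slide": the shift along the tool's x, y, z in cm, a list of three; "angular": the turn, a rotation vector about the tool's x, y, z in rad, a list of three; "claw": the opening, from -1 (shut) to 1 (fully open). A call has 1 to 10 rows; each row shifts and turns the commanded pose from where the row before left it, along the tool's axes as they then stand; what a row does not reach is not made up. A row lasts 1/12 s, in which the tool goes at most 41.7 mm and 7.16 degrees, less where a joint would pass 70% of its speed; a pose out of reach is approached as far as the arm can. A call with a gripper value outside its range is refused whole. The fingers move at their own pace and stop on an object; FORCE is the grip in N (left out, the last holds). Time passes only in rows, so rows that do not move let the fingers close. It gives the time, the measured TCP pose, the force, the opening and the grip force at its end, in the units of the state.
- manip.sense(): the state, without advancing time (a new reading comes with each control period).
- viewer.snapshot(name): name is "scene" or "top" or "wrist"; returns the picture (480x640x3 uint8, blue, green, red); there is no depth.
- viewer.calibration(name): a dict with "fov_y" (degrees; the focal length in pixels is half the picture's height over the tangent of half this angle, whatever the lens; pixels are square), "cx", "cy" (the principal point, pixels), "T" (4x4, takes a point from camera to world coordinates); the wrist camera has in their place "tool_from_camera" (4x4, takes a point from camera to tool coordinates, whose origin is the TCP and whose axes are the flange's). Camera axes: x right, y up, looking along -z (the intrinsics and any distortion apply to the point x, -y, -z); pixel columns grow to the right and rows downward; lengths in m; the calibration is good to about 2 mm. The wrist camera is an equidistant fisheye: a pixel r from the principal point sees the ray r / f radians off the axis. A picture is of the moment at which its call begins: read the wrist's pose just before it. calibration takes no time and is no camera call.
- ticket.sign_off(): hands the job in; it is judged then, once.
The state is a dict: "t": time; "q": joint angles; "qd": joint speeds; "tau": joint torques, N m; "tcp_pos": TCP position; "tool_rot": TCP orientation; "force": force on the tool from outside, world axes, zero at the start; "ft_torque": the same for the moment, N m; "finger_gap": opening from 0.0 (shut) to 1.0 (fully open); "gripper_force": force on a finger pad.
Only numpy, scipy, OpenCV 4.12 (cv2) and the standard library are available. Lean on these libraries where they do the work, as an engineer would, in place of code of your own. Each camera call takes 0.05 s, during which the arm holds its last target. There are 200 camera calls.

## Working session

There is one attempt and no reset: what is moved stays moved. The work goes in short steps, Python scripts to look and compute and a shell command to move; the robot and the scene stay as the last step left them, time stands still between calls to the robot, and variables do not carry over. Pictures are saved under pics/ and viewed, at most 10 in all, crops included, and the job is handed in when it is done.

```bash
ls; mkdir -p pics
python3 - <<'E'
from station import manip, viewer, ticket
import cv2, numpy as np, json
for n in ("scene","top"):
    cv2.imwrite(f"pics/{n}0.png",viewer.snapshot(n))
    c=viewer.calibration(n);print(n,{k:(np.round(v,4).tolist() if k=='T' else v) for k,v in c.items()})
print(viewer.calibration("wrist")); s=manip.sense(); print(s, manip.pinch_z)
E
```

```text
pics
scene {'fov_y': 48.86593875595174, 'cx': 320.183477370424, 'cy': 241.02168278220742, 'T': [[-0.0383, -0.809, 0.5865, 1.2559], [0.9993, -0.034, 0.0185, 0.0], [0.005, 0.5868, 0.8097, 1.0577], [0.0, 0.0, 0.0, 1.0]]}
top {'fov_y': 55.88247740744608, 'cx': 314.49037741001933, 'cy': 244.19338588924487, 'T': [[-0.0236, 0.9922, -0.1225, 0.4585], [-0.9996, -0.0217, 0.0167, -0.0214], [0.0139, 0.1228, 0.9923, 0.9537], [0.0, 0.0, 0.0, 1.0]]}
{'fov_y': 65.70646984690485, 'cx': 316.79458257876126, 'cy': 245.02038075258318, 'tool_from_camera': array([[ 6.89906739e-04,  9.50193514e-01,  3.11659765e-01,
         8.08226190e-02],
       [ 9.99999760e-01, -6.74241987e-04, -1.58012730e-04,
        -2.42442264e-04],
       [ 5.99914281e-05,  3.11659800e-01, -9.50193752e-01,
        -1.41989394e-01],
       [ 0.00000000e+00,  0.00000000e+00,  0.00000000e+00,
         1.00000000e+00]])}
{'t': 0.1, 'q': array([-1.32951043e+00,  5.28344651e-01,  1.43376535e+00, -6.68353853e-05,
        1.18141180e+00, -1.78527614e-01]), 'qd': array([ 7.20604588e-04, -1.83784191e-03, -3.87829679e-03,  6.16739686e-04,
       -6.69151396e-05,  1.41051211e-04]), 'tau': array([ 1.65540951e-04, -4.43303311e+01, -1.78586644e+01, -2.67777577e-04,
        3.88905595e-03,  2.74486302e-05]), 'tcp_pos': array([ 0.25458177, -0.57009598,  0.23045183]), 'tool_rot': array([ 9.78047243e-01,  2.08381042e-01, -6.11512446e-05, -9.63130621e-04]), 'force': array([ 0.19575817, -0.39781535, -0.64644431]), 'ft_torque': array([-0.02576686,  0.04488576, -0.00237427]), 'gripper_force': 0.0, 'finger_gap': 0.9957126163931286} 0.0187
```

View pics/scene0.png

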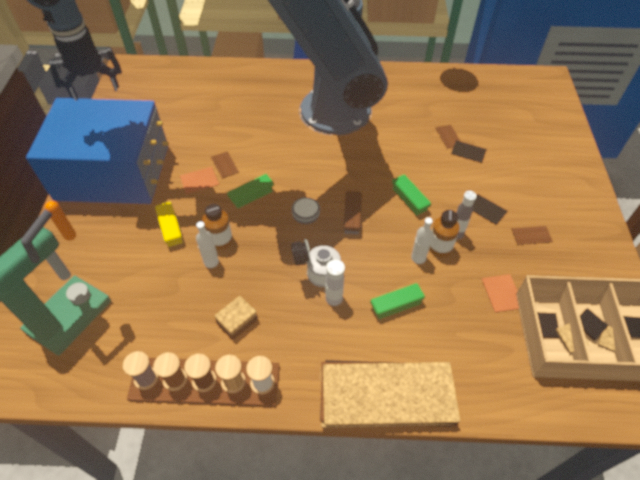

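View pics/top0.png

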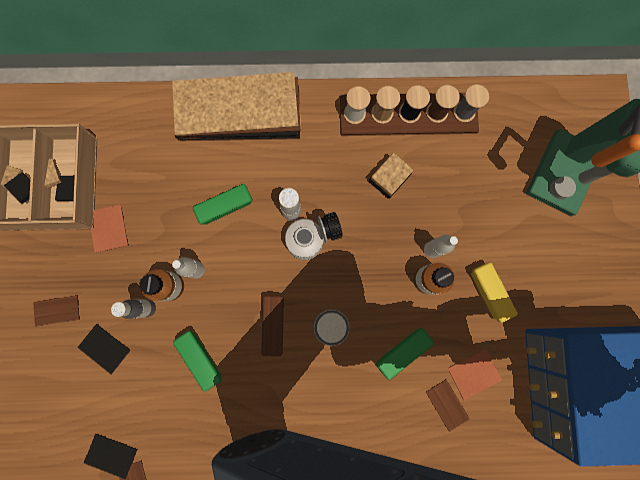

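The bench is clear: the tin is at top-view (304,237) with its cap at (332,227). Bottle_b, between two flasks, is at (157,284), and bottle_c is at (437,278). I'll zoom in on these next.

Run:
```python
import cv2, numpy as np
t=cv2.imread("pics/top0.png"); s=cv2.imread("pics/scene0.png")
def crop(im,x,y,w,h,f): return cv2.resize(im[y:y+h,x:x+w],(w*f,h*f),interpolation=cv2.INTER_CUBIC)
a=np.vstack([np.hstack([crop(t,262,180,100,75,4),crop(t,108,240,100,75,4)]),np.hstack([crop(s,280,225,100,75,4),crop(s,400,180,100,75,4)])])
for i in range(0,800,40): cv2.line(a,(i,0),(i,6),(0,0,255),1);cv2.line(a,(i,300),(i,306),(0,0,255),1)
for j in range(0,600,40): cv2.line(a,(0,j),(6,j),(0,0,255),1);cv2.line(a,(400,j),(406,j),(0,0,255),1)
cv2.imwrite("pics/crops.png",a)
```

```text
(no output)
```

View pics/crops.png

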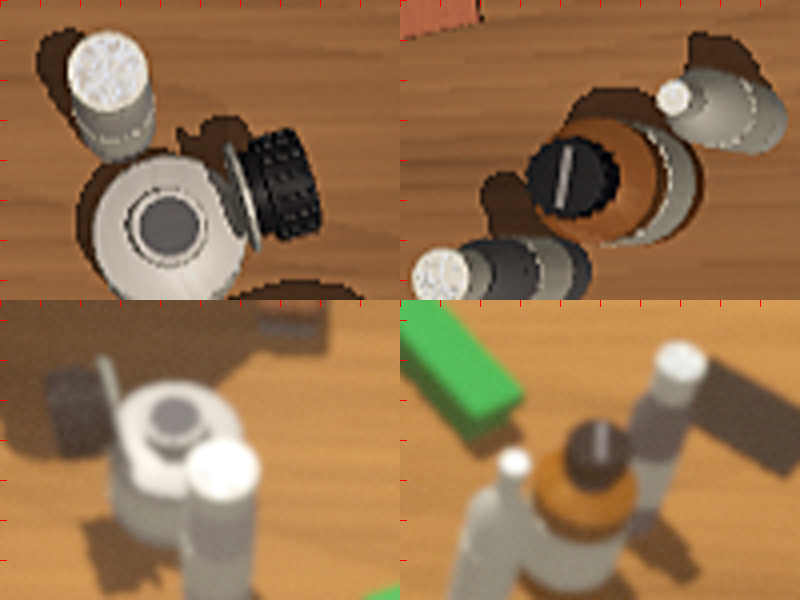

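```bash
cat > h.py <<'E'
import numpy as np
from station import manip, viewer
def ray(n,u,v):
    c=viewer.calibration(n); f=240/np.tan(np.radians(c['fov_y']/2))
    d=np.array([(u-c['cx'])/f,-(v-c['cy'])/f,-1.]); T=np.array(c['T']); return T[:3,3],T[:3,:3]@d
def atz(n,u,v,z):
    o,d=ray(n,u,v); return o+d*(z-o[2])/d[2]
def tri(a,b):
    (o1,d1),(o2,d2)=ray('top',*a),ray('scene',*b)
    s=np.linalg.lstsq(np.c_[d1,-d2],o2-o1,rcond=None)[0]; p,q=o1+d1*s[0],o2+d2*s[1]
    return (p+q)/2,np.linalg.norm(p-q)
E
python3 - <<'E'
from h import *
np.set_printoptions(precision=4,suppress=True)
P=dict(neck=((304,236.25),(323.75,253.75),.08),spray=((289,197.5),(335.5,267.5),.13),capb=((149.75,284.5),(450,216.75),.1255),
 flask1=((176.3,264.5),(428.75,220.5),.145),flask2=((118,308.3),(470.5,195.5),.145))
X={}
for k,(a,b,z) in P.items(): X[k]=atz('top',*a,z); print(k,X[k],atz('scene',*b,z),*tri(a,b))
for u,v in((319.5,216.25),(326.5,242)): print('strap ends',[atz('top',u,v,z) for z in(.07,.09,.11)])
print('capcentre',[atz('top',333.3,225.7,z) for z in(.08,.1)])
for k,m in(('spray','neck'),('flask1','capb'),('flask2','capb')):
    d=X[k]-X[m]; print(k,m,np.hypot(*d[:2]),np.arctan2(d[1],d[0]))
E
```

```text
neck [ 0.5824 -0.016   0.08  ] [ 0.5826 -0.0129  0.08  ] [ 0.5824 -0.0144  0.0797] 0.003053346934383071
spray [0.6486 0.0101 0.13  ] [0.6509 0.0135 0.13  ] [0.6492 0.0119 0.1272] 0.0034067313070793993
capb [0.4936 0.2655 0.1255] [0.5007 0.2691 0.1255] [0.4939 0.2701 0.1165] 0.0029290507685062316
flask1 [0.5273 0.2124 0.145 ] [0.5291 0.2156 0.145 ] [0.5274 0.2146 0.1424] 0.0029784197914700223
flask2 [0.4523 0.3134 0.145 ] [0.4523 0.3168 0.145 ] [0.4522 0.3154 0.1441] 0.003080072895217476
strap ends [array([ 0.6232, -0.0475,  0.07  ]), array([ 0.6195, -0.0469,  0.09  ]), array([ 0.6158, -0.0463,  0.11  ])]
strap ends [array([ 0.5714, -0.06  ,  0.07  ]), array([ 0.5689, -0.0591,  0.09  ]), array([ 0.5663, -0.0582,  0.11  ])]
capcentre [array([ 0.602 , -0.0737,  0.08  ]), array([ 0.5987, -0.0725,  0.1   ])]
spray neck 0.07108689452763894 0.3747876739546504
flask1 capb 0.06288683504711849 -1.0059224211634117
flask2 capb 0.06329024094905897 2.281929135717526
```

The tin axis is at about (0.5825, -0.0145), with the hinge pointing along -1.31 rad and the strap at about 1.6 rad. The fingers have clearance from the spray and flasks for a full turn of each cap. First I'll shut the gripper and turn the wrist.

```bash
cat >> h.py <<'E'
def pose():
    from scipy.spatial.transform import Rotation as R
    s=manip.sense(); return s,np.array(s['tcp_pos']),R.from_quat(s['tool_rot']).as_matrix()
def goto(x,y,z):
    s,p,M=pose(); d=np.array([x,y,z])-p
    return np.round(100*M.T@d,2)
def stat():
    s,p,M=pose(); print('t',round(s['t'],2),'p',p.round(4),'yaw',round(np.arctan2(M[1,0],M[0,0]),3),'zax',M[:,2].round(3),'q6',s['q'][5].round(3),'F',np.round(s['force'],1),'Tz',np.round(s['ft_torque'],2),'gap',round(s['finger_gap']*85,1),'grip',round(s['gripper_force'],1))
E
python3 -m creep '[{"slide":[0,0,0],"angular":[0,0,-0.12],"claw":-1},{"slide":[0,0,0],"angular":[0,0,-0.12],"claw":-1},{"slide":[0,0,0],"angular":[0,0,-0.12],"claw":-1},{"slide":[0,0,0],"angular":[0,0,-0.12],"claw":-1},{"slide":[0,0,0],"angular":[0,0,-0.12],"claw":-1},{"slide":[0,0,0],"angular":[0,0,-0.12],"claw":-1},{"slide":[0,0,0],"angular":[0,0,-0.12],"claw":-1},{"slide":[0,0,0],"angular":[0,0,-0.12],"claw":-1},{"slide":[0,0,0],"angular":[0,0,-0.12],"claw":-1},{"slide":[0,0,0],"angular":[0,0,-0.12],"claw":-1}]' 40
python3 -m creep '[{"slide":[0,0,0],"angular":[0,0,-0.115],"claw":-1},{"slide":[0,0,0],"angular":[0,0,-0.115],"claw":-1},{"slide":[0,0,0],"angular":[0,0,-0.115],"claw":-1},{"slide":[0,0,0],"angular":[0,0,-0.115],"claw":-1},{"slide":[0,0,0],"angular":[0,0,-0.115],"claw":-1},{"slide":[0,0,0],"angular":[0,0,-0.115],"claw":-1},{"slide":[0,0,0],"angular":[0,0,-0.115],"claw":-1},{"slide":[0,0,0],"angular":[0,0,-0.115],"claw":-1},{"slide":[0,0,0],"angular":[0,0,-0.115],"claw":-1},{"slide":[0,0,0],"angular":[0,0,0],"claw":-1}]'
python3 -c "
from h import *
stat(); print(goto(.612,-.126,.22))"
```

```text
t: 0.93
tcp_pos: [0.2546, -0.5703, 0.2307]
tool_rot: [0.687, 0.726, 0.0, -0.001]
force: [-0.8, -0.0, -0.1]
finger_gap: 0.001
gripper_force: 0.0
t: 1.77
tcp_pos: [0.2547, -0.5703, 0.2307]
tool_rot: [0.24, 0.971, 0.001, -0.0]
force: [0.2, -0.6, 0.7]
finger_gap: -0.0
gripper_force: 0.0
t 1.77 p [ 0.2547 -0.5703  0.2307] yaw 2.657 zax [-0.     0.001 -1.   ] q6 -2.415 F [ 0.2 -0.6  0.7] Tz [-0.05 -0.   -0.01] gap -0.0 grip 0.0
[-10.9   55.97   1.12]
```

```bash
python3 -m creep '[{"slide":[-0.55,2.8,0.05],"angular":[0,0,0],"claw":-1},{"slide":[-0.55,2.8,0.05],"angular":[0,0,0],"claw":-1},{"slide":[-0.55,2.8,0.05],"angular":[0,0,0],"claw":-1},{"slide":[-0.55,2.8,0.05],"angular":[0,0,0],"claw":-1},{"slide":[-0.55,2.8,0.05],"angular":[0,0,0],"claw":-1},{"slide":[-0.55,2.8,0.05],"angular":[0,0,0],"claw":-1},{"slide":[-0.55,2.8,0.05],"angular":[0,0,0],"claw":-1},{"slide":[-0.55,2.8,0.05],"angular":[0,0,0],"claw":-1},{"slide":[-0.55,2.8,0.05],"angular":[0,0,0],"claw":-1},{"slide":[-0.55,2.8,0.05],"angular":[0,0,0],"claw":-1}]'
python3 -m creep '[{"slide":[-0.55,2.8,0.05],"angular":[0,0,0],"claw":-1},{"slide":[-0.55,2.8,0.05],"angular":[0,0,0],"claw":-1},{"slide":[-0.55,2.8,0.05],"angular":[0,0,0],"claw":-1},{"slide":[-0.55,2.8,0.05],"angular":[0,0,0],"claw":-1},{"slide":[-0.55,2.8,0.05],"angular":[0,0,0],"claw":-1},{"slide":[-0.55,2.8,0.05],"angular":[0,0,0],"claw":-1},{"slide":[-0.55,2.8,0.05],"angular":[0,0,0],"claw":-1},{"slide":[-0.55,2.8,0.05],"angular":[0,0,0],"claw":-1},{"slide":[-0.55,2.8,0.05],"angular":[0,0,0],"claw":-1},{"slide":[0,0,0],"angular":[0,0,0],"claw":-1}]' >/dev/null
python3 -c "
from h import *
import cv2
stat(); print(goto(.612,-.126,.105)); cv2.imwrite('pics/w1.png',viewer.snapshot('wrist'))"
```

```text
t: 2.6
tcp_pos: [0.4349, -0.3476, 0.2261]
tool_rot: [0.243, 0.97, 0.0, -0.0]
force: [0.5, 0.5, -0.7]
finger_gap: 0.0
gripper_force: 0.0
t 3.43 p [ 0.5985 -0.1452  0.2215] yaw 2.656 zax [ 0.002  0.002 -1.   ] q6 -1.507 F [-0.8  0.1 -0.7] Tz [ 0.    0.01 -0.02] gap -0.1 grip 0.0
[-0.29  2.3  11.65]
```

View pics/w1.png

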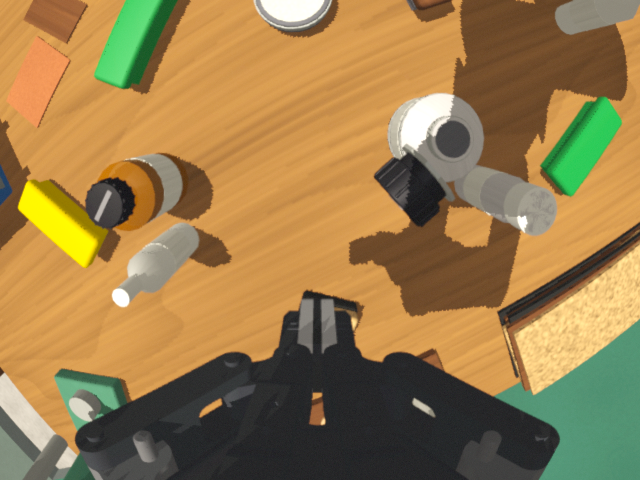

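Wrist view: neck opening at (452,138), tin cap at (410,188) and spray top at (537,212). I'll use these to cross-check the tin's position.

```bash
cat >> h.py <<'E'
def wray(u,v,P=None):
    c=viewer.calibration('wrist'); f=240/np.tan(np.radians(c['fov_y']/2))
    x,y=u-c['cx'],v-c['cy']; r=np.hypot(x,y); a=r/f
    d=np.array([np.sin(a)*x/r,-np.sin(a)*y/r,-np.cos(a)])
    s,p,M=pose(); T=np.array(c['tool_from_camera']); return p+M@T[:3,3], M@T[:3,:3]@d
def watz(u,v,z):
    o,d=wray(u,v); return o+d*(z-o[2])/d[2]
E
python3 -c "
from h import *
n=watz(452,138,.08);print('neck',n,'spray',watz(537,212,.13), 'cap',watz(410,188,.1))
print('capc',watz(105,205,.119))
print(goto(.6,-.126,.105))"
python3 -m creep '[{"slide":[-0.2,1.3,2.5],"angular":[0,0,0],"claw":-1},{"slide":[-0.1,1.0,2.5],"angular":[0,0,0],"claw":-1},{"slide":[0,0,2.5],"angular":[0,0,0],"claw":-1},{"slide":[0,0,2.5],"angular":[0,0,0],"claw":-1},{"slide":[0,0,1.6],"angular":[0,0,0],"claw":-1},{"slide":[0,0,0],"angular":[0,0,0],"claw":-1}]'
python3 -c "
from h import *
stat();"
```

```text
neck [ 0.58039321 -0.01722057  0.08      ] spray [0.64708216 0.00905156 0.13      ] cap [ 0.59630873 -0.06873208  0.1       ]
capc [ 0.49563332 -0.2725116   0.119     ]
[ 0.72  2.   11.64]
t: 3.98
tcp_pos: [0.6059, -0.1302, 0.1018]
tool_rot: [0.242, 0.97, 0.0, -0.004]
force: [-0.4, -0.1, 0.2]
finger_gap: 0.001
gripper_force: 0.0
t 3.98 p [ 0.6059 -0.1302  0.1018] yaw 2.652 zax [-0.008  0.003 -1.   ] q6 -1.472 F [-0.4 -0.1  0.2] Tz [-0.01  0.04 -0.06] gap 0.1 grip 0.0
```

```bash
python3 -m creep '[{"slide":[0.6,0.65,0],"angular":[0,0,0],"claw":-1},{"slide":[0.6,0.65,0],"angular":[0,0,0],"claw":-1},{"slide":[0.6,0.65,0],"angular":[0,0,0],"claw":-1},{"slide":[0.6,0.65,0],"angular":[0,0,0],"claw":-1},{"slide":[0.36,0.39,-0.33],"angular":[0,0,0],"claw":-1},{"slide":[0.36,0.39,-0.33],"angular":[0,0,0],"claw":-1},{"slide":[0.37,0.39,-0.34],"angular":[0,0,0],"claw":-1},{"slide":[0.43,0.46,-0.1],"angular":[0,0,0],"claw":-1},{"slide":[0.43,0.46,-0.1],"angular":[0,0,0],"claw":-1},{"slide":[0.44,0.47,-0.1],"angular":[0,0,0],"claw":-1}]'
python3 -c "
from h import *
stat();"
python3 -m creep '[{"slide":[0.43,0.46,0.17],"angular":[0,0,0],"claw":-1},{"slide":[0.43,0.46,0.17],"angular":[0,0,0],"claw":-1},{"slide":[0.44,0.47,0.17],"angular":[0,0,0],"claw":-1},{"slide":[0.41,0.44,0.37],"angular":[0,0,0],"claw":-1},{"slide":[0.41,0.44,0.37],"angular":[0,0,0],"claw":-1},{"slide":[0.41,0.44,0.37],"angular":[0,0,0],"claw":-1},{"slide":[0,0,0],"angular":[0,0,0],"claw":-1}]'
python3 -c "
from h import *
import cv2
stat(); cv2.imwrite('pics/w2.png',viewer.snapshot('wrist'));cv2.imwrite('pics/s2.png',viewer.snapshot('scene'))
a=cv2.imread('pics/w2.png');b=cv2.resize(cv2.imread('pics/s2.png')[200:320,260:420],(640,480))
cv2.imwrite('pics/c2.png',cv2.resize(np.hstack([a,b]),(800,300)))"
```

```text
t: 4.82
tcp_pos: [0.5915, -0.0622, 0.1196]
tool_rot: [0.241, 0.971, -0.0, 0.001]
force: [0.1, -0.8, 1.8]
finger_gap: 0.001
gripper_force: 0.9
t 4.82 p [ 0.5915 -0.0622  0.1196] yaw 2.655 zax [ 0.001 -0.001 -1.   ] q6 -1.376 F [ 0.1 -0.8  1.8] Tz [-0.16 -0.    0.  ] gap 0.1 grip 0.9
t: 5.4
tcp_pos: [0.5799, -0.0251, 0.101]
tool_rot: [0.24, 0.971, 0.0, -0.002]
force: [-0.2, 0.2, 0.6]
finger_gap: 0.003
gripper_force: 0.2
t 5.4 p [ 0.5799 -0.0251  0.101 ] yaw 2.656 zax [-0.004  0.001 -1.   ] q6 -1.321 F [-0.2  0.2  0.6] Tz [0.06 0.02 0.02] gap 0.3 grip 0.2
```

View pics/c2.png

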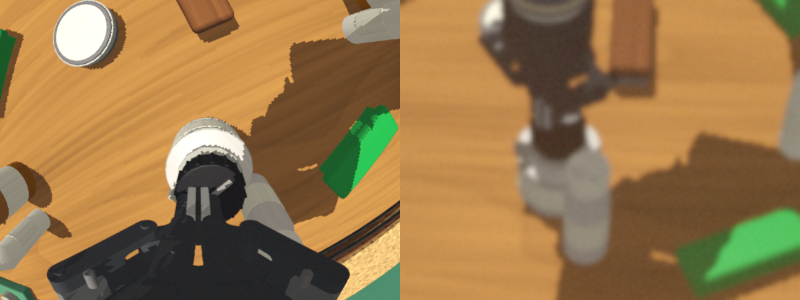

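The cap has swung over the neck. I'll press it down onto the stop.

```bash
python3 -m creep '[{"slide":[0.35,0.35,0],"angular":[0,0,0],"claw":-1},{"slide":[0.35,0.35,0.1],"angular":[0,0,0],"claw":-1},{"slide":[0,0,0.1],"angular":[0,0,0],"claw":-1},{"slide":[0,0,0.1],"angular":[0,0,0],"claw":-1},{"slide":[0,0,0.1],"angular":[0,0,0],"claw":-1},{"slide":[0,0,0.1],"angular":[0,0,0],"claw":-1},{"slide":[0,0,0],"angular":[0,0,0],"claw":-1}]'
python3 -c "
from h import *
stat();"
```

```text
t: 6.08
tcp_pos: [0.5784, -0.0168, 0.0987]
tool_rot: [0.241, 0.97, 0.0, -0.0]
force: [-2.7, 3.2, 9.2]
finger_gap: -0.0
gripper_force: 4.1
t 6.08 p [ 0.5784 -0.0168  0.0987] yaw 2.654 zax [-0.     0.001 -1.   ] q6 -1.307 F [-2.7  3.2  9.2] Tz [ 0.42  0.36 -0.04] gap -0.0 grip 4.1
```

The cap top is at its stop (z 0.099, 9 N). I'll lift, open the fingers and look at the cap's centre.

```bash
python3 -m creep '[{"slide":[0,0,-1],"angular":[0,0,0],"claw":-1},{"slide":[0,0,-2],"angular":[0,0,0],"claw":0.55},{"slide":[0,0,-2],"angular":[0,0,0],"claw":0.55},{"slide":[-2,-2,-2],"angular":[0,0,0],"claw":0.55},{"slide":[-2,-2,0],"angular":[0,0,0],"claw":0.55},{"slide":[0,0,0],"angular":[0,0,0],"claw":0.55},{"slide":[0,0,0],"angular":[0,0,0],"claw":0.55}]'
python3 -c "
from h import *
import cv2
stat(); a=viewer.snapshot('wrist'); b=viewer.snapshot('top');stat()
cv2.imwrite('pics/w3.png',a);cv2.imwrite('pics/t3.png',b)
b=cv2.resize(b[180:280,262:342],(480,600)); a=cv2.resize(a[90:290,160:460],(320,213)); c=np.zeros((600,800,3),np.uint8);c[:,:480]=b;c[:213,480:]=a
a=cv2.imread('pics/w3.png'); c[240:480,480:]=cv2.resize(a,(320,240)); cv2.imwrite('pics/c3.png',c)"
```

```text
t: 6.67
tcp_pos: [0.5959, -0.073, 0.1682]
tool_rot: [0.242, 0.97, -0.0, 0.001]
force: [0.0, 0.2, -0.5]
finger_gap: 0.77
gripper_force: 0.0
t 6.67 p [ 0.5959 -0.073   0.1682] yaw 2.652 zax [ 0.002 -0.001 -1.   ] q6 -1.389 F [ 0.   0.2 -0.5] Tz [-0.01  0.02 -0.02] gap 65.5 grip 0.0
t 6.77 p [ 0.5944 -0.071   0.1672] yaw 2.654 zax [-0.002  0.001 -1.   ] q6 -1.389 F [0.1 0.1 0.7] Tz [ 0.01  0.   -0.02] gap 66.2 grip 0.0
```

View pics/c3.png

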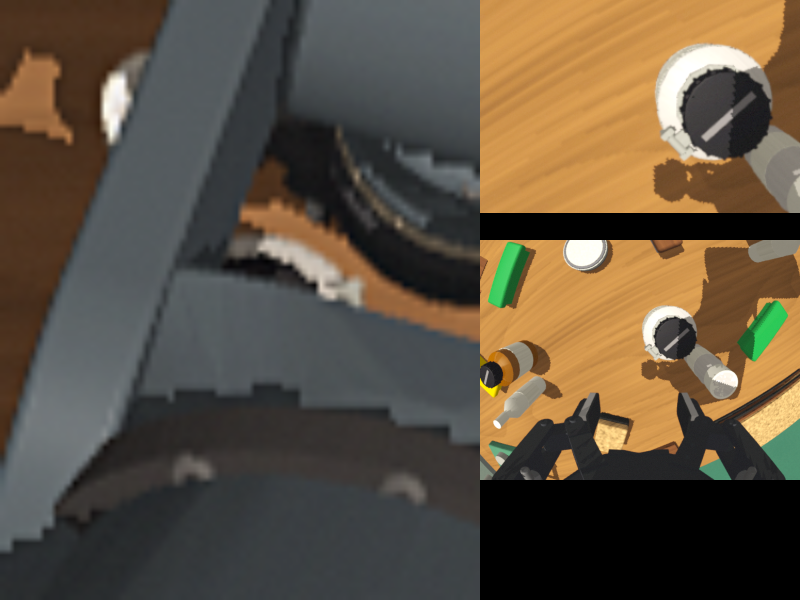

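The cap is seated. The middle of its white mark is at wrist pixel (396,199), at a height of 0.099 m.

```bash
python3 -c "
from h import *
c=watz(396,199,.099);print(c); print(goto(c[0],c[1],.12),goto(.5812,-.0155,.12))"
```

```text
[ 0.58183291 -0.01108227  0.099     ]
[3.91 4.71 4.73] [3.76 4.29 4.73]
```

```bash
python3 -m creep '[{"slide":[1.9,2.2,0],"angular":[0,0,0],"claw":0.55},{"slide":[1.9,2.2,0],"angular":[0,0,0],"claw":0.55},{"slide":[0,0,2],"angular":[0,0,0],"claw":0.55},{"slide":[0,0,2],"angular":[0,0,0],"claw":0.55},{"slide":[0,0,2],"angular":[0,0,0],"claw":0.55},{"slide":[0,0,2],"angular":[0,0,0],"claw":0.55},{"slide":[0,0,1.1],"angular":[0,0,0],"claw":0.55},{"slide":[0,0,0],"angular":[0,0,0],"claw":0.55}]'
python3 -c "
from h import *
stat();"
```

```text
t: 7.43
tcp_pos: [0.5796, -0.0133, 0.0738]
tool_rot: [0.24, 0.971, -0.0, -0.003]
force: [-0.5, -0.4, 0.8]
finger_gap: 0.774
gripper_force: 0.0
t 7.43 p [ 0.5796 -0.0133  0.0738] yaw 2.656 zax [-0.007  0.002 -1.   ] q6 -1.301 F [-0.5 -0.4  0.8] Tz [-0.01  0.04 -0.03] gap 65.8 grip 0.0
```

```bash
python3 -m creep '[{"slide":[0.15,0,-0.1],"angular":[0,0,0],"claw":-1},{"slide":[0,0,0],"angular":[0,0,0],"claw":-1},{"slide":[0,0,0],"angular":[0,0,0],"claw":-1},{"slide":[0,0,0],"angular":[0,0,0],"claw":-1},{"slide":[0,0,0],"angular":[0,0,0],"claw":-1}]' 50
python3 -c "
from h import *
stat();"
```

```text
t: 7.85
tcp_pos: [0.5803, -0.0139, 0.0784]
tool_rot: [0.241, 0.971, -0.0, -0.0]
force: [-4.3, -0.4, 3.1]
finger_gap: 0.567
gripper_force: 51.7
t 7.85 p [ 0.5803 -0.0139  0.0784] yaw 2.655 zax [-0.001  0.    -1.   ] q6 -1.3 F [-4.3 -0.4  3.1] Tz [-0.08  0.61  0.03] gap 48.2 grip 51.7
```

```bash
python3 -m creep '[{"slide":[0,0,0.03],"angular":[0,0,0.1],"claw":-1},{"slide":[0,0,0.03],"angular":[0,0,0.1],"claw":-1},{"slide":[0,0,0.03],"angular":[0,0,0.1],"claw":-1},{"slide":[0,0,0.03],"angular":[0,0,0.1],"claw":-1},{"slide":[0,0,0.03],"angular":[0,0,0.1],"claw":-1},{"slide":[0,0,0.03],"angular":[0,0,0.1],"claw":-1},{"slide":[0,0,0.03],"angular":[0,0,0.1],"claw":-1},{"slide":[0,0,0.03],"angular":[0,0,0.1],"claw":-1},{"slide":[0,0,0.03],"angular":[0,0,0.1],"claw":-1},{"slide":[0,0,0.03],"angular":[0,0,0.1],"claw":-1}]'
python3 -c "
from h import *
stat();"
```

```text
t: 8.68
tcp_pos: [0.5824, -0.0126, 0.0756]
tool_rot: [0.679, 0.734, 0.002, 0.001]
force: [-0.7, 4.8, 1.3]
finger_gap: 0.564
gripper_force: 51.7
t 8.68 p [ 0.5824 -0.0126  0.0756] yaw 1.649 zax [ 0.004  0.002 -1.   ] q6 -0.295 F [-0.7  4.8  1.3] Tz [ 0.72 -0.16  0.12] gap 47.9 grip 51.7
```

```bash
python3 -m creep '[{"slide":[0,0,0.04],"angular":[0,0,0.12],"claw":-1},{"slide":[0,0,0.03],"angular":[0,0,0.12],"claw":-1},{"slide":[0,0,0.04],"angular":[0,0,0.12],"claw":-1},{"slide":[0,0,0.03],"angular":[0,0,0.12],"claw":-1},{"slide":[0,0,0.04],"angular":[0,0,0.12],"claw":-1},{"slide":[0,0,0.03],"angular":[0,0,0.12],"claw":-1},{"slide":[0,0,0.04],"angular":[0,0,0.12],"claw":-1},{"slide":[0,0,0.03],"angular":[0,0,0.12],"claw":-1},{"slide":[0,0,0.04],"angular":[0,0,0.12],"claw":-1},{"slide":[0,0,0.04],"angular":[0,0,0.12],"claw":-1}]'
python3 -c "
from h import *
stat();"
python3 -m creep '[{"slide":[0,0,0.03],"angular":[0,0,0.1],"claw":-1},{"slide":[0,0,0.03],"angular":[0,0,0.1],"claw":-1},{"slide":[0,0,0.03],"angular":[0,0,0.1],"claw":-1},{"slide":[0,0,0.03],"angular":[0,0,0.05],"claw":-1},{"slide":[0,0,0],"angular":[0,0,0.05],"claw":-1}]'
python3 -c "
from h import *
stat();"
```

```text
t: 9.52
tcp_pos: [0.5851, -0.0142, 0.0722]
tool_rot: [0.975, 0.222, 0.005, 0.002]
force: [4.0, 0.8, -0.3]
finger_gap: 0.571
gripper_force: 51.7
t 9.52 p [ 0.5851 -0.0142  0.0722] yaw 0.449 zax [ 0.01  -0.001 -1.   ] q6 0.905 F [ 4.   0.8 -0.3] Tz [-0.03 -0.56  0.11] gap 48.5 grip 51.7
t: 9.93
tcp_pos: [0.5854, -0.0152, 0.0711]
tool_rot: [1.0, 0.026, 0.005, 0.001]
force: [4.5, -2.6, -2.9]
finger_gap: 0.568
gripper_force: 51.8
t 9.93 p [ 0.5854 -0.0152  0.0711] yaw 0.053 zax [ 0.01  -0.003 -1.   ] q6 1.302 F [ 4.5 -2.6 -2.9] Tz [-0.29 -0.71  0.27] gap 48.3 grip 51.8
```

```bash
python3 -m creep '[{"slide":[0,0,0],"angular":[0,0,0.05],"claw":-1},{"slide":[0,0,0],"angular":[0,0,0.05],"claw":-1},{"slide":[0,0,0],"angular":[0,0,0.05],"claw":-1}]'
python3 -c "
from h import *
stat();"
python3 -m creep '[{"slide":[0,0,0],"angular":[0,0,0.05],"claw":-1},{"slide":[0,0,0],"angular":[0,0,0.05],"claw":-1}]'
python3 -c "
from h import *
stat();"
```

```text
t: 10.18
tcp_pos: [0.5853, -0.0153, 0.0709]
tool_rot: [0.999, -0.045, 0.005, 0.002]
force: [3.9, -3.1, -1.4]
finger_gap: 0.567
gripper_force: 52.4
t 10.18 p [ 0.5853 -0.0153  0.0709] yaw -0.089 zax [ 0.009 -0.004 -1.   ] q6 1.447 F [ 3.9 -3.1 -1.4] Tz [-0.58 -1.01  1.75] gap 48.2 grip 52.4
t: 10.35
tcp_pos: [0.5812, -0.0149, 0.0708]
tool_rot: [0.995, -0.098, 0.0, 0.001]
force: [-3.6, -4.1, 3.5]
finger_gap: 0.563
gripper_force: 52.8
t 10.35 p [ 0.5812 -0.0149  0.0708] yaw -0.196 zax [ 0.001 -0.002 -1.   ] q6 1.552 F [-3.6 -4.1  3.5] Tz [-0.62  0.38  0.13] gap 47.9 grip 52.8
```

It reached the stop: torque rose to 1.75 N m and then the grip slipped. I'll release, lift, and turn the wrist for bottle_b.

```bash
python3 -m creep '[{"slide":[0,0,0],"angular":[0,0,0],"claw":0.45},{"slide":[0,0,0],"angular":[0,0,0],"claw":0.45},{"slide":[0,0,0],"angular":[0,0,0],"claw":0.45},{"slide":[0,0,-1],"angular":[0,0,0],"claw":0.45},{"slide":[0,0,-2.6],"angular":[0,0,0],"claw":0.45},{"slide":[0,0,-3],"angular":[0,0,0],"claw":0.45},{"slide":[0,0,-3],"angular":[0,0,0],"claw":0.45},{"slide":[0,0,-3],"angular":[0,0,0],"claw":0.2},{"slide":[0,0,-2],"angular":[0,0,0],"claw":0.2},{"slide":[0,0,0],"angular":[0,0,0],"claw":0.2}]'
for i in 1 2; do python3 -m creep '[{"slide":[0,0,0],"angular":[0,0,-0.12],"claw":0.2},{"slide":[0,0,0],"angular":[0,0,-0.12],"claw":0.2},{"slide":[0,0,0],"angular":[0,0,-0.12],"claw":0.2},{"slide":[0,0,0],"angular":[0,0,-0.12],"claw":0.2},{"slide":[0,0,0],"angular":[0,0,-0.12],"claw":0.2},{"slide":[0,0,0],"angular":[0,0,-0.12],"claw":0.2},{"slide":[0,0,0],"angular":[0,0,-0.12],"claw":0.2},{"slide":[0,0,0],"angular":[0,0,-0.12],"claw":0.2},{"slide":[0,0,0],"angular":[0,0,-0.12],"claw":0.2},{"slide":[0,0,0],"angular":[0,0,-0.12],"claw":0.2}]' | head -1; done
python3 -c "
from h import *
stat();print(goto(.54,.2,.215))"
```

```text
t: 11.18
tcp_pos: [0.5844, -0.0143, 0.2218]
tool_rot: [0.995, -0.097, 0.006, 0.001]
force: [0.8, -0.2, -0.4]
finger_gap: 0.598
gripper_force: 0.0
t: 12.02
t: 12.85
t 12.85 p [ 0.5806 -0.0136  0.2154] yaw 2.211 zax [-0.001  0.    -1.   ] q6 -0.856 F [-0.9  0.9 -0.6] Tz [-0.04 -0.02 -0.01] gap 51.1 grip 0.0
[19.56  9.51  0.06]
```

```bash
python3 -m creep '[{"slide":[2.8,1.23,0],"angular":[0,0,0],"claw":0.2},{"slide":[2.8,1.23,0],"angular":[0,0,0],"claw":0.2},{"slide":[2.8,1.23,0],"angular":[0,0,0],"claw":0.2},{"slide":[2.8,1.23,0],"angular":[0,0,0],"claw":0.2},{"slide":[2.8,1.23,0],"angular":[0,0,0],"claw":0.2},{"slide":[2.8,1.23,0],"angular":[0,0,0],"claw":0.2},{"slide":[2.8,1.23,0],"angular":[0,0,0],"claw":0.2},{"slide":[2.8,1.23,0],"angular":[0,0,0],"claw":0.2},{"slide":[0,0,0],"angular":[0,0,0],"claw":0.2},{"slide":[0,0,0],"angular":[0,0,0],"claw":0.2}]'
python3 -c "
from h import *
import cv2
stat(); a=viewer.snapshot('wrist'); b=viewer.snapshot('top')
cv2.imwrite('pics/w4.png',a); b=cv2.resize(b[180:255,262:342],(320,300))
c=np.zeros((480,800,3),np.uint8); c[:,:480]=a[:,80:560];c[:300,480:]=b; cv2.imwrite('pics/c4.png',c)"
```

```text
t: 13.68
tcp_pos: [0.5266, 0.2264, 0.2155]
tool_rot: [0.45, 0.893, -0.0, -0.0]
force: [1.0, -0.3, -0.6]
finger_gap: 0.6
gripper_force: 0.0
t 13.68 p [0.5266 0.2264 0.2155] yaw 2.209 zax [-0.001 -0.    -1.   ] q6 -0.427 F [ 1.  -0.3 -0.6] Tz [0.01 0.02 0.03] gap 51.0 grip 0.0
```

View pics/c4.png

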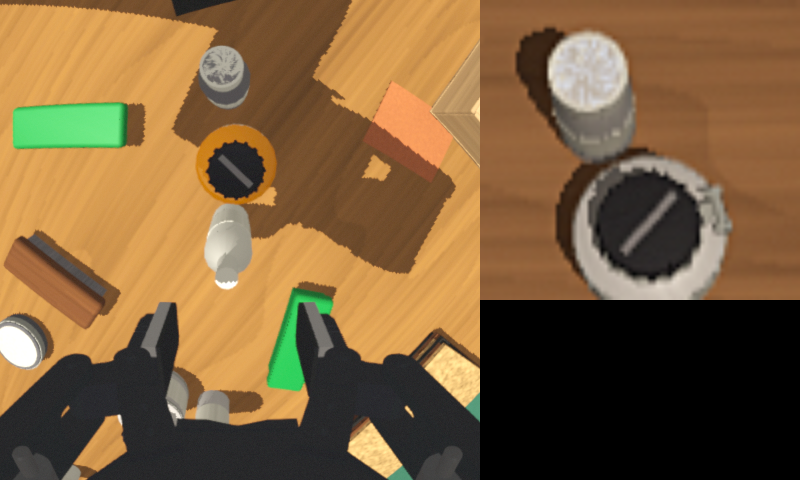

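The tin's cap sits level and the spray stands where it was. The cap_b mark is centred at wrist pixel (315,171), with the white flask top at (307,283) and the grey one at (301,65).

```bash
python3 -c "
from h import *
for z in(.127,.123):print(watz(315,171,z))
print(watz(307,283,.145),watz(301,65,.145))
print(goto(.4925,.2675,.215))"
```

```text
[0.49588852 0.26685466 0.127     ]
[0.49615243 0.26646055 0.123     ]
[0.53186654 0.20960505 0.145     ] [0.45216324 0.31322555 0.145     ]
[ 5.53 -0.26  0.06]
```

```bash
python3 -m creep '[{"slide":[2.7,-0.05,0],"angular":[0,0,0],"claw":0.2},{"slide":[2.65,-0.05,0],"angular":[0,0,0],"claw":0.2},{"slide":[0,0,0],"angular":[0,0,0],"claw":0.2},{"slide":[0,0,2.5],"angular":[0,0,0],"claw":0.2},{"slide":[0,0,2.5],"angular":[0,0,0],"claw":0.2},{"slide":[0,0,2.5],"angular":[0,0,0],"claw":0.2},{"slide":[0,0,2.4],"angular":[0,0,0],"claw":0.2},{"slide":[0,0,1.2],"angular":[0,0,0],"claw":0.2},{"slide":[0,0,0],"angular":[0,0,0],"claw":0.2},{"slide":[0,0,0],"angular":[0,0,0],"claw":0.2}]'
python3 -c "
from h import *
stat()"
python3 -m creep '[{"slide":[0,0,0],"angular":[0,0,0],"claw":-1},{"slide":[0,0,0],"angular":[0,0,0],"claw":-1},{"slide":[0,0,0],"angular":[0,0,0],"claw":-1},{"slide":[0,0,0],"angular":[0,0,0],"claw":-1}]' 50
python3 -c "
from h import *
stat()"
```

```text
t: 14.62
tcp_pos: [0.4954, 0.266, 0.1043]
tool_rot: [0.452, 0.892, -0.001, -0.0]
force: [-0.1, 0.6, 0.4]
finger_gap: 0.598
gripper_force: 0.0
t 14.62 p [0.4954 0.266  0.1043] yaw 2.203 zax [-0.001 -0.001 -1.   ] q6 -0.338 F [-0.1  0.6  0.4] Tz [-0.09 -0.01 -0.04] gap 50.9 grip 0.0
t: 14.95
tcp_pos: [0.4957, 0.2666, 0.1062]
tool_rot: [0.451, 0.892, 0.0, 0.001]
force: [-0.5, -5.0, 5.5]
finger_gap: 0.399
gripper_force: 49.8
t 14.95 p [0.4957 0.2666 0.1062] yaw 2.205 zax [ 0.002 -0.001 -1.   ] q6 -0.337 F [-0.5 -5.   5.5] Tz [-0.82  0.06 -0.06] gap 33.9 grip 49.8
```

```bash
python3 -m creep '[{"slide":[0,0,0.03],"angular":[0,0,0.1],"claw":-1},{"slide":[0,0,0.03],"angular":[0,0,0.1],"claw":-1},{"slide":[0,0,0.03],"angular":[0,0,0.1],"claw":-1},{"slide":[0,0,0.03],"angular":[0,0,0.1],"claw":-1},{"slide":[0,0,0.03],"angular":[0,0,0.1],"claw":-1},{"slide":[0,0,0.03],"angular":[0,0,0.1],"claw":-1},{"slide":[0,0,0.03],"angular":[0,0,0.1],"claw":-1},{"slide":[0,0,0.03],"angular":[0,0,0.1],"claw":-1},{"slide":[0,0,0.03],"angular":[0,0,0.1],"claw":-1},{"slide":[0,0,0.03],"angular":[0,0,0.1],"claw":-1}]'
python3 -c "
from h import *
stat()"
python3 -m creep '[{"slide":[0,0,0.03],"angular":[0,0,0.08],"claw":-1},{"slide":[0,0,0.02],"angular":[0,0,0.08],"claw":-1},{"slide":[0,0,0.03],"angular":[0,0,0.08],"claw":-1},{"slide":[0,0,0.02],"angular":[0,0,0.08],"claw":-1},{"slide":[0,0,0.02],"angular":[0,0,0.08],"claw":-1}]'
python3 -c "
from h import *
stat()"
```

```text
t: 15.78
tcp_pos: [0.494, 0.2663, 0.1031]
tool_rot: [0.825, 0.565, -0.001, 0.0]
force: [-3.9, -5.8, 8.0]
finger_gap: 0.404
gripper_force: 50.1
t 15.78 p [0.494  0.2663 0.1031] yaw 1.201 zax [-0.002 -0.002 -1.   ] q6 0.667 F [-3.9 -5.8  8. ] Tz [-0.9   0.52  0.12] gap 34.3 grip 50.1
t: 16.2
tcp_pos: [0.4933, 0.2667, 0.1019]
tool_rot: [0.921, 0.39, -0.002, 0.0]
force: [-5.2, -3.7, 8.5]
finger_gap: 0.399
gripper_force: 50.1
t 16.2 p [0.4933 0.2667 0.1019] yaw 0.802 zax [-0.003 -0.002 -1.   ] q6 1.066 F [-5.2 -3.7  8.5] Tz [-0.72  0.72  0.1 ] gap 33.9 grip 50.1
```

```bash
for i in 1 2 3; do python3 -m creep '[{"slide":[0,0,0.03],"angular":[0,0,0.08],"claw":-1},{"slide":[0,0,0.02],"angular":[0,0,0.08],"claw":-1},{"slide":[0,0,0.02],"angular":[0,0,0.08],"claw":-1}]'>/dev/null
python3 -c "
from h import *
stat()"; done
```

```text
t 16.45 p [0.493  0.267  0.1011] yaw 0.562 zax [-0.003 -0.001 -1.   ] q6 1.306 F [-4.7 -3.4  9.1] Tz [-0.49  0.78  0.11] gap 34.4 grip 50.1
t 16.7 p [0.4938 0.2676 0.1007] yaw 0.326 zax [-0.001 -0.    -1.   ] q6 1.543 F [-1.5  0.5  8.3] Tz [-0.1   0.81  0.82] gap 34.1 grip 50.0
t 16.95 p [0.498  0.2683 0.1007] yaw 0.086 zax [ 0.008  0.001 -1.   ] q6 1.784 F [ 0.8 -1.7  7. ] Tz [-0.57  0.01  0.88] gap 33.9 grip 50.0
```

The stop is reached: torque is 0.8 N m after about 1.8 rad. I'll open only a little, because of the flasks, and then lift.

```bash
python3 -m creep '[{"slide":[0,0,0],"angular":[0,0,0],"claw":0.0},{"slide":[0,0,0],"angular":[0,0,0],"claw":0.0},{"slide":[0,0,0],"angular":[0,0,0],"claw":0.0},{"slide":[0,0,-1.5],"angular":[0,0,0],"claw":0.0},{"slide":[0,0,-3],"angular":[0,0,0],"claw":0.0},{"slide":[0,0,-3],"angular":[0,0,0],"claw":0.0},{"slide":[0,0,-3],"angular":[0,0,0],"claw":0.0},{"slide":[-3,0,-2],"angular":[0,0,0],"claw":0.0},{"slide":[-3,0,0],"angular":[0,0,0],"claw":0.0},{"slide":[-3,0,0],"angular":[0,0,0],"claw":0.0}]'
python3 -m creep '[{"slide":[-3,0,0],"angular":[0,0,0],"claw":0.0},{"slide":[-3,0,0],"angular":[0,0,0],"claw":0.0},{"slide":[-1,0,0],"angular":[0,0,0],"claw":0.0},{"slide":[0,0,0],"angular":[0,0,0],"claw":0.0},{"slide":[0,0,0],"angular":[0,0,0],"claw":0.0}]' >/dev/null
python3 -c "
from h import *
import cv2
stat(); a=viewer.snapshot('scene'); b=viewer.snapshot('top'); w=viewer.snapshot('wrist'); stat()
cv2.imwrite('pics/w5.png',w);s=np.zeros((600,800,3),np.uint8)
s[:300,:400]=cv2.resize(a,(400,300)); s[:300,400:]=cv2.resize(b,(400,300)); s[300:,:400]=cv2.resize(w,(400,300)); s[300:,400:]=cv2.resize(a[180:280,390:500],(400,300)); cv2.imwrite('pics/c5.png',s)"
```

```text
t: 17.78
tcp_pos: [0.4049, 0.26, 0.2247]
tool_rot: [0.999, 0.042, 0.001, -0.001]
force: [-0.3, -0.1, -1.2]
finger_gap: 0.495
gripper_force: 0.0
t 18.2 p [0.3366 0.2543 0.2238] yaw 0.086 zax [ 0.002  0.001 -1.   ] q6 1.866 F [ 0.4 -0.5  0.8] Tz [0.02 0.06 0.03] gap 42.6 grip 0.0
t 18.35 p [0.3378 0.2543 0.2237] yaw 0.084 zax [ 0.002  0.001 -1.   ] q6 1.866 F [ 0.2 -0.4  0.2] Tz [ 0.01 -0.01 -0.01] gap 42.8 grip 0.0
```

View pics/c5.png

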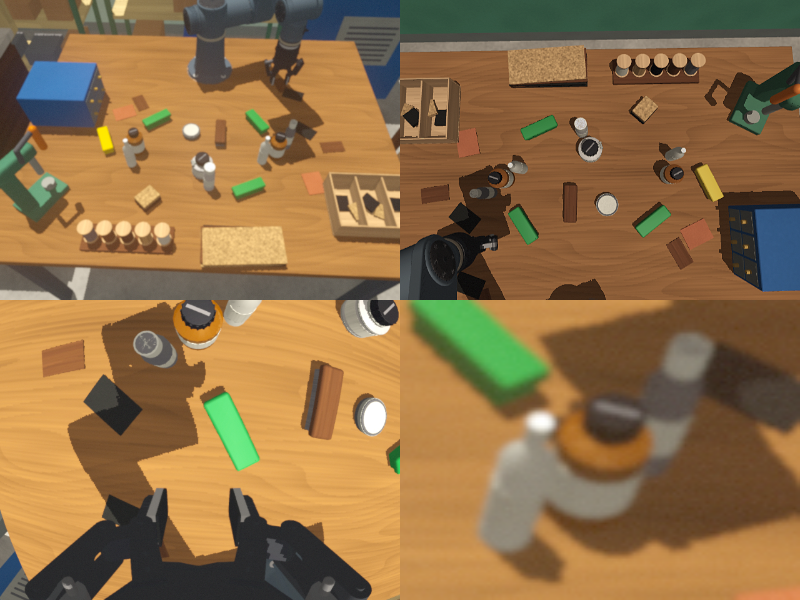

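Everything is standing, and both caps are seated with the torque stops confirmed.

```bash
python3 -c "
from station import ticket
print(ticket.sign_off())"
```

```text
the job is handed in; nothing more can be done
None
```

The job is handed in, with no verdict shown: the tin's cap is swung over and screwed to its stop, bottle_b's cap is screwed to its stop, bottle_c was not touched, and everything else looked upright and in place in the last pictures.

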